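# Change over the feed selector box on the workshop bench

### The arm

A 6-joint arm with a two-finger parallel gripper is mounted at the origin on the work surface. World frame = base frame: x ahead of the robot, y to its left, z up, the work surface at z = 0. Lengths are in m, angles in rad, forces in N, time in s.
With the tool pointing down it reaches from about 0.3 to 0.875 m from the base axis. Payload 6.4 kg.
Tool frame: the origin (TCP) lies midway between the tips of the shut fingers; the grasp point (between the pads) lies 19 mm behind it; z points along the fingers, y is the line along which they close (so a half turn about z gives the same grasp; the last joint's range is limited). The gripper opens to 85 mm and grips with 20 to 120 N. Pads are 22 mm wide; open, the fingers measure 114 mm over their backs; the gripper's body (76 mm by 85 mm) begins 54 mm behind the grasp point. The pads swing forward as they close: fully open they stand 13 mm farther back than shut.
Start: joints at [-0.206, 0.181, 1.607, -0, 1.354, -0.206], TCP at [0.575, 0, 0.231] pointing down, gripper open.
Joint ranges: [-2.99, 2.99], [-0.89, 2.07], [0.3, 2.58], [-1.14, 4.28], [0, 2.63], [-3.12, 3.12]. Speed limits (rad/s): [2.57, 2.57, 3.01, 3.14, 3.14, 3.14].

### API

Orientations are given as a unit quaternion [w, x, y, z].
In Python, from bench import get_obs, camera, hand_in gives the robot as it stands.
- The arm moves only by the tool carry_out, never from a script. Its argument "plan" is a list that holds one entry, the list of rows, each a list of 7 numbers: the shift along the world's x, y, z in m, then the turn, a rotation vector about the world's x, y, z in rad, then the opening, from 0 (shut) to 1 (fully open). In form: [[[x, y, z, rx, ry, rz, hand], ...]]. A call has exactly 5 rows; each row is the pose to reach, as a shift and turn from the pose commanded when the call began; what a row does not reach only later rows make up. A row lasts 1/12 s, in which the tool goes at most 41.7 mm and 7.16 degrees, less where a joint would pass 70% of its speed; a pose out of reach is approached as far as the arm can. A call with a gripper value outside its range is refused whole. The fingers move at their own pace and stop on an object; the grip force is fixed at half the most. Time passes only in rows, so rows that repeat a pose let the fingers close, or fill a call up. It gives the time, the measured TCP pose, the force, the opening and the grip force at its end, in the units of the state.
- get_obs(): the state, without advancing time (a new reading comes with each control period).
- camera(name): name is "scene" or "side" or "wrist"; returns a dict with "pixels" (400x640x3 uint8, red, green, blue), "z_map" (400x640 float32, m along the optical axis (not along the pixel's ray), 0 where there is no reading), "camera_matrix" (3x3 intrinsics, pixels), "cam_to_world" (4x4, takes a point from camera to world coordinates). Camera axes: x right, y up, looking along -z (the intrinsics and any distortion apply to the point x, -y, -z); pixel columns grow to the right and rows downward; lengths in m; the calibration is good to about 2 mm. A picture is of the moment at which its call begins.
- hand_in(): hands the job in; it is judged then, once.
The state is a dict: "time_s": time; "q": joint angles; "dq": joint speeds; "joint_efforts": joint torques, N m; "eef_pos": TCP position; "eef_rot": TCP orientation; "wrist_force": force on the tool from outside, world axes, zero at the start; "torque": the same for the moment, N m; "opening": opening from 0.0 (shut) to 1.0 (fully open); "grasp_force": force on a finger pad.
Only numpy, scipy, OpenCV 4.12 (cv2) and the standard library are available. Lean on these libraries where they do the work, as an engineer would, in place of code of your own. Each camera call takes 0.05 s, during which the arm holds its last target. There are 200 camera calls.

### The job

Change the feed selector box over to its other setting: lift the cover plate off its two pins and lay it down flat on the bench clear of the box, then slide the selector grip fully home against its far end stop. Put the cover back on the pins turned half round, so that the grip now stands in its notch and the plate lies flush in its recess, and let go. Set the cover down, do not drop it, and leave the jar, the mug and the tape measure where they stand.

Things in the scene. Friction and masses are not known exactly. Their poses are not given: they have to be found in the camera images.
- box: Grey steel selector box fixed to the bench, 150 (x) x 96 (y) x 50 mm, black cable gland on its -x side. Origin: centre of its underside; z up. On its deck (z = 50 mm) a 6 mm high rim, 15 mm wide along the long sides, 8 mm at the +x end, encloses the recess for the cover (x -67 to +63, y +-33 mm)
- pin_mid (a point): Point midway between the tips of the box's two upright steel pins, at (0, 0, 62) mm in the box's frame. The pins have 8 mm diameter and tapered tops, stand 12 mm above the deck at x = 0, y = +-20 mm; the selector grip runs between them
- end_guard (a point): Middle of the upper inner edge of the single upright guard across the box's -x end, at (-67, 0, 86) mm in the box's frame: sheet steel 6 mm thick, 96 mm wide, 36 mm above the deck. No finger fits between it and the cover's handle at this end: there take the handle across y
- side_guards (a point): Point midway between the upper edges of the two upright guards flanking the box's +x end, at (47, 0, 86) mm in the box's frame. Each is 6 mm thick, 36 mm above the deck, x from 30 to 64 mm, inner faces at y = +-33 mm. No finger fits between them and the ends of the cover's handle at this end: there take the handle along x
- selector (a joint): Position of the selector grip along the box's +x: 0 at the stop by the single end guard (about where it starts), 0.080 m at the far end stop, between the two side guards. It slides stiffly (some 3 N) and stays where left
- selector_top (a point): Centre of the top face of the selector grip, a black upright block 14 x 14 mm, its top 40 mm above the deck. In the box's frame it is at x = -40 mm + joint value, y = 0, z = 90 mm
- cover: Loose aluminium cover plate, 120 (x) x 60 (y) x 6 mm, 0.1 to 0.2 kg. Origin: centre of its underside, z up. Two 10.5 mm holes at x = 0, y = +-20 mm go over the pins; seated, its origin is at (0, 0, 50) mm in the box's frame, its top flush with the rim. At the start its +x points along the box's -x; at the end it must point along the box's +x
- cover_handle (a point): Centre of the top of the cover's black bar handle, at (-47, 0, 34) mm in the cover's frame. The bar is 16 (x) x 50 (y) mm and rises 28 mm above the plate's top
- cover_notch (a point): Point in the cover's notch, at (40, 0, 6) mm in the cover's frame. The notch is 24 mm wide (y +-12 mm), open at the plate's +x end and reaches in to x = 28 mm; the selector grip stands in it when the cover is seated
- jar: Bystander: glass-clear screw jar with a steel lid, 68 mm diameter, 85 mm high, standing beside the work. Origin: centre of its underside
- mug: Bystander: white mug, 80 mm diameter, 92 mm high, with a handle, standing beside the work. Origin: centre of its underside
- tape: Bystander: tape measure in a yellow case, 70 x 36 x 60 mm, standing beside the work. Origin: centre of its underside
Not all that is in view belongs to the job. Of the things that look like the cover, the smaller one is meant. What is shaped like the box but pink is not meant.

How it is judged:
By the outcome, as a careful person would: the job done as asked, in the order asked, and still so for the second after the job is handed in, with the robot touching nothing.
It also fails if it takes over 67 s, if anything falls off the work surface, if the arm or the gripper's body presses on something with over 40 N, if the wrist force passes 120 N, or if a joint passes its speed limit or range.

## Working session

There is one attempt and no reset: what is moved stays moved. The work goes in short steps, Python scripts to look and compute and a tool call to move; the robot and the scene stay as the last step left them, time stands still between calls to the robot, and variables do not carry over. Pictures are saved under pics/ and viewed, at most 12 in all, crops included, and the job is handed in when it is done.

Besides the shell and the picture viewer there is one more tool, called after "Emit:" as name(argument=value, ...) on one line, values as JSON. carry_out: Moves the arm, as the interface text tells. Its arguments: {"type":"object","properties":{"plan":{"type":"array","items":{"type":"array","items":{"type":"array","items":{"type":"number"}}}}},"required":["plan"]}

```bash
mkdir -p pics; cat > h.py <<'E'
import numpy as np, cv2
from bench import get_obs, camera, hand_in
def save(n,im,c=None,s=1):
    if c: im=im[c[1]:c[3],c[0]:c[2]]
    cv2.imwrite('pics/'+n,cv2.resize(im[:,:,::-1].copy(),None,fx=s,fy=s,interpolation=cv2.INTER_CUBIC))
def ray(c,u,v):
    K=c['camera_matrix'];T=c['cam_to_world']
    d=np.array([(u-K[0,2])/K[0,0],-(v-K[1,2])/K[1,1],-1.])
    return T[:3,3],T[:3,:3]@d
def onz(c,u,v,z):
    o,d=ray(c,u,v);return o+d*(z-o[2])/d[2]
def dep(c,u,v):
    o,d=ray(c,u,v);return o+d*c['z_map'][int(round(v)),int(round(u))]
def cloud(c):
    K=c['camera_matrix'];T=c['cam_to_world'];v,u=np.mgrid[:400,:640];z=c['z_map']
    d=np.stack([(u-K[0,2])/K[0,0],-(v-K[1,2])/K[1,1],-np.ones(u.shape)],-1)*z[...,None]
    return d@T[:3,:3].T+T[:3,3]
E
python3 - <<'E'
from h import *
import pickle
cs={n:camera(n) for n in('scene','side','wrist')}
pickle.dump(cs,open('c0.pkl','wb'))
a=[cs[n]['pixels'] for n in cs]
save('s0.png',a[0]);save('d0.png',a[1])
for n in cs: print(n,cs[n]['camera_matrix'].round(1).tolist(),cs[n]['cam_to_world'].round(3).tolist(), (cs[n]['z_map']>0).mean())
print(get_obs())
E
```

```text
scene [[377.9, 0.0, 323.4], [0.0, 377.9, 200.2], [0.0, 0.0, 1.0]] [[0.03, -0.704, 0.71, 1.438], [1.0, 0.019, -0.024, -0.028], [0.003, 0.71, 0.704, 0.905], [0.0, 0.0, 0.0, 1.0]] 0.99576953125
side [[466.7, 0.0, 321.7], [0.0, 466.7, 197.5], [0.0, 0.0, 1.0]] [[0.966, 0.153, -0.207, 0.28], [-0.257, 0.569, -0.781, -1.169], [-0.002, 0.808, 0.59, 0.947], [0.0, 0.0, 0.0, 1.0]] 0.99577734375
wrist [[290.4, 0.0, 317.0], [0.0, 290.4, 201.2], [0.0, 0.0, 1.0]] [[1.0, -0.0, 0.0, 0.575], [-0.0, 0.954, 0.3, 0.078], [-0.0, -0.3, 0.954, 0.373], [0.0, 0.0, 0.0, 1.0]] 0.9960546875
{'time_s': 0.15, 'q': array([-2.06323814e-01,  1.81394286e-01,  1.60772434e+00, -1.88753848e-05,
        1.35382522e+00, -2.06295011e-01]), 'dq': array([ 0.00024201, -0.00142014, -0.00324578,  0.00048639, -0.00124437,
        0.00172215]), 'joint_efforts': array([ 1.94259010e-03, -4.45260644e+01, -3.51692533e+01, -1.26067753e-04,
        5.82284134e-03,  2.14055274e-05]), 'eef_pos': array([5.74592930e-01, 8.30072101e-05, 2.30603768e-01]), 'eef_rot': array([-5.60401224e-04,  7.07115362e-01,  7.07097877e-01, -3.77437881e-04]), 'wrist_force': array([-0.41511637,  0.10071494, -1.50566064]), 'torque': array([0.02885492, 0.02704858, 0.04150921]), 'grasp_force': 0.0, 'opening': 0.9974620311878164}
```

View pics/s0.png

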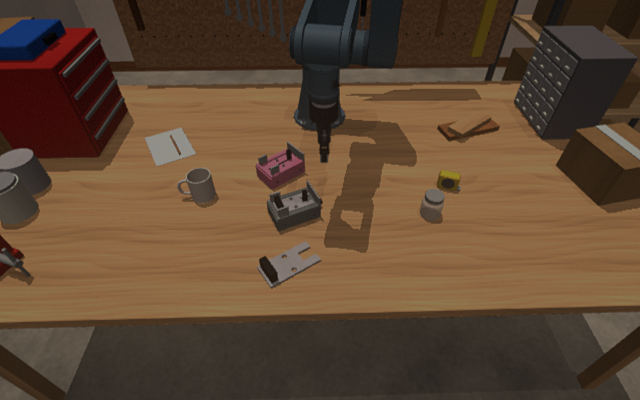

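View pics/d0.png

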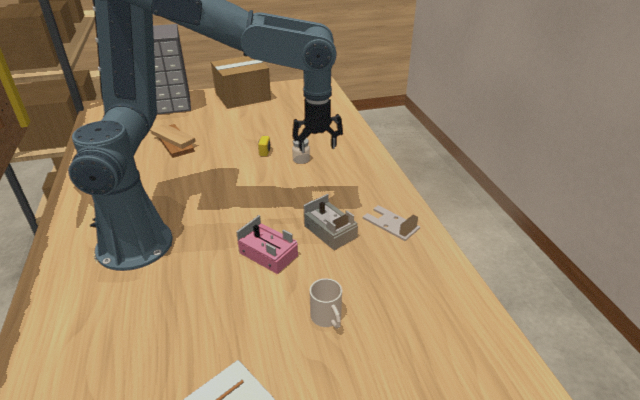

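Scene: the pink box is at (281,167) and the grey box with a cover on it at (295,207). A second, loose cover-like plate lies at (290,265). The mug is at (200,187), the jar at (432,205) and the tape at (449,180). The grey box is the one meant because it isn't pink. The cover seated on it should be the smaller plate, so I'll check that by measuring and with an enlarged crop.

```bash
python3 - <<'E'
from h import *
import pickle
cs=pickle.load(open('c0.pkl','rb'))
a=cv2.resize(cs['scene']['pixels'][135:295,245:345],None,fx=3.75,fy=3.75,interpolation=cv2.INTER_CUBIC)
b=cv2.resize(cs['side']['pixels'][180:260,290:430],None,fx=3,fy=3,interpolation=cv2.INTER_CUBIC)
im=np.zeros((600,800,3),np.uint8);im[:,:375]=a;im[:240,376:796]=b
w=cs['wrist']['pixels'];im[250:515,376:800]=cv2.resize(w,(424,265))
save('crop0.png',im)
P={n:cloud(cs[n]) for n in cs}
for n,(u0,v0,u1,v1) in {'scene':(255,180,330,232),'side':(295,190,362,250)}.items():
    p=P[n][v0:v1,u0:u1].reshape(-1,3)
    for lo,hi in((.04,.052),(.052,.06),(.06,.084),(.084,.1)):
        q=p[(p[:,2]>lo)&(p[:,2]<hi)];print(n,lo,len(q),q.mean(0).round(3),q.min(0).round(3),q.max(0).round(3), [np.round(x,3) for x in cv2.minAreaRect((q[:,:2]*1000).astype(np.float32))])
for n,(u0,v0,u1,v1) in {'scene':(250,240,330,290),'side':(362,200,425,245)}.items():
    p=P[n][v0:v1,u0:u1].reshape(-1,3);q=p[p[:,2]>.004]; print('loose',n,q[:,2].max(),cv2.minAreaRect((q[:,:2]*1000).astype(np.float32)))
for n,(u0,v0,u1,v1) in {'mug':(175,165,220,206),'jar':(415,186,448,222),'tape':(436,168,462,192),'pink':(252,143,308,187)}.items():
    p=P['scene'][v0:v1,u0:u1].reshape(-1,3);q=p[p[:,2]>.015]; print(n,q.min(0).round(3),q.max(0).round(3))
E
```

```text
scene 0.04 247 [ 0.61  -0.093  0.047] [ 0.463 -0.179  0.04 ] [ 0.662 -0.01   0.052] [array([ 546.302, -116.102]), array([195.469, 148.052]), np.float64(23.806)]
scene 0.052 680 [ 0.593 -0.092  0.055] [ 0.52  -0.179  0.052] [ 0.662 -0.01   0.06 ] [array([590.164, -94.945]), array([101.07 , 145.884]), np.float64(22.712)]
scene 0.06 294 [ 0.598 -0.098  0.074] [ 0.523 -0.168  0.06 ] [ 0.651 -0.01   0.084] [array([591.521, -89.598]), array([ 94.602, 136.902]), np.float64(23.83)]
scene 0.084 93 [ 0.587 -0.085  0.086] [ 0.517 -0.166  0.084] [ 0.65  -0.01   0.091] [array([587.109, -90.932]), array([ 95.833, 135.38 ]), np.float64(23.359)]
side 0.04 263 [ 0.576 -0.124  0.047] [ 0.461 -0.184  0.04 ] [ 0.663 -0.025  0.052] [array([ 543.463, -118.457]), array([202.512, 150.195]), np.float64(23.141)]
side 0.052 623 [ 0.585 -0.098  0.055] [ 0.463 -0.183  0.052] [ 0.662 -0.015  0.06 ] [array([ 544.411, -117.344]), array([197.365, 148.776]), np.float64(22.959)]
side 0.06 423 [ 0.587 -0.098  0.074] [ 0.516 -0.172  0.06 ] [ 0.65  -0.013  0.084] [array([584.709, -94.531]), array([ 94.195, 140.867]), np.float64(22.23)]
side 0.084 86 [ 0.58  -0.083  0.086] [ 0.52  -0.168  0.084] [ 0.647 -0.014  0.093] [array([587.122, -90.819]), array([ 88.538, 135.4  ]), np.float64(25.294)]
loose scene 0.9048797071856727 ((1060.1839599609375, -35.77854919433594), (727.8283081054688, 203.7642822265625), 16.843456268310547)
loose side 0.9465318065939968 ((573.3885498046875, -582.1913452148438), (1310.2833251953125, 185.40167236328125), 65.36123657226562)
mug [ 0.448 -0.482  0.015] [ 1.438 -0.028  0.905]
jar [ 0.484 -0.028  0.015] [1.438 0.432 0.905]
tape [ 0.444 -0.028  0.015] [1.438 0.472 0.905]
pink [ 0.302 -0.236  0.015] [ 1.438 -0.028  0.905]
```

View pics/crop0.png

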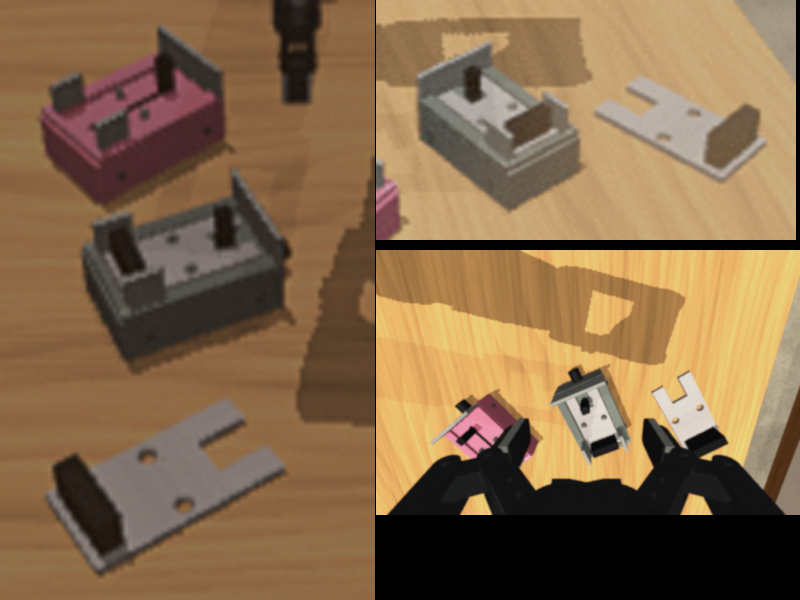

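The crop confirms the choice. The grey box holds the smaller cover, with its black handle between the side guards at scene (282,205) and the grip by the end guard at (305,195). The loose plate at (290,265) is bigger, so it is the decoy. Box yaw comes out at about -67° with its centre near (0.589, -0.094). I'll turn the tool and look from above with the wrist camera.

Emit:
carry_out(plan=[[[0.003,-0.01,0,0,0,-0.117,1],[0.006,-0.02,0,0,0,-0.234,1],[0.009,-0.03,0,0,0,-0.351,1],[0.012,-0.04,0,0,0,-0.468,1],[0.015,-0.05,0,0,0,-0.585,1]]])

```text
time_s: 0.57
eef_pos: [0.5899, -0.0503, 0.2309]
eef_rot: [-0.0, 0.882, 0.471, -0.0]
wrist_force: [0.3, -0.8, -0.3]
opening: 1.0
grasp_force: 0.0
```

Emit:
carry_out(plan=[[[0.003,-0.012,0,0,0,-0.117,1],[0.006,-0.024,0,0,0,-0.234,1],[0.01,-0.036,0,0,0,-0.351,1],[0.015,-0.05,0,0,0,-0.468,1],[0.015,-0.05,0,0,0,-0.584,1]]])

```text
time_s: 0.98
eef_pos: [0.6054, -0.1024, 0.2308]
eef_rot: [0.0, 0.981, 0.196, -0.0]
wrist_force: [-0.7, -0.9, -0.1]
opening: 0.997
grasp_force: 0.0
```

```bash
python3 - <<'E'
from h import *
import pickle
from scipy.spatial.transform import Rotation as R
o=get_obs();print(o['time_s'],o['eef_pos'],o['eef_rot'],o['q'].round(3))
c=camera('wrist');pickle.dump(c,open('c1.pkl','wb'))
save('w1.png',c['pixels'],s=1.25)
E
```

```text
0.9833 [ 0.60536976 -0.10236372  0.23083998] [ 3.88909520e-04  9.80643630e-01  1.95800618e-01 -1.93757548e-04] [-3.600e-01  2.670e-01  1.505e+00 -1.000e-03  1.370e+00  8.170e-01]
```

View pics/w1.png

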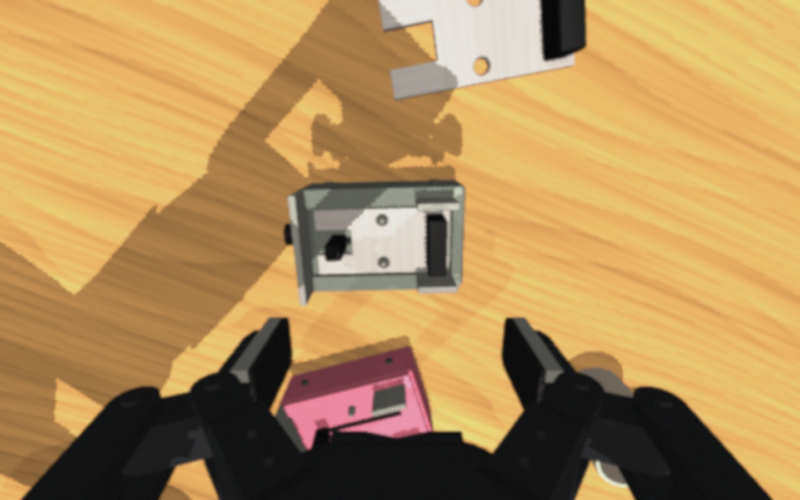

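The wrist view shows the box at (305–465, 183–300), with pins at (381,219) and (384,263), the handle at (437,245) and the grip at (337,247). The big plate is at the top and the pink box is below. Next I'll measure precisely with masks.

```bash
python3 - <<'E'
from h import *
import pickle
c=pickle.load(open('c1.pkl','rb'));P=cloud(c);g=c['pixels'].max(-1)
def roi(m,u0,v0,u1,v1):
    k=np.zeros_like(m);k[v0:v1,u0:u1]=m[v0:v1,u0:u1];return k
# raised dark things by depth
for nm,lo,hi,box in(('handle',.079,.089,(335,165,362,226)),('grip',.084,.096,(255,180,285,212)),('endg',.08,.092,(228,148,252,245)),('sideA',.08,.092,(328,145,372,166)),('sideB',.08,.092,(328,222,372,238)),('tape',0,0,(0,0,1,1)),('rimtop',.053,.059,(236,140,375,240))):
    q=P[roi((P[...,2]>lo)&(P[...,2]<hi),*box)]
    if len(q)<5: print(nm,len(q));continue
    r=cv2.minAreaRect((q[:,:2]*1000).astype(np.float32))
    print(nm,len(q),'z',np.median(q[:,2]).round(4),'mean',q[:,:2].mean(0).round(4),'rect',np.round(r[0],1),np.round(r[1],1),round(r[2],1))
# pins: dark ring blobs on bright plate
big=cv2.resize(c['pixels'][160:225,280:335],None,fx=8,fy=8,interpolation=cv2.INTER_CUBIC)
save('pins.png',big)
for u,v in((305,175),(307,210)):
    s=g[v-7:v+8,u-7:u+8].astype(float);w=np.clip(np.median(s)-25-s,0,None);yy,xx=np.mgrid[v-7:v+8,u-7:u+8]
    uu,vv=(w*xx).sum()/w.sum(),(w*yy).sum()/w.sum()
    print('pin',uu,vv,onz(c,uu,vv,.058),dep(c,uu,vv)); print(P[v-4:v+5,u-4:u+5,2].max())
E
```

```text
handle 807 z 0.0837 mean [ 0.6131 -0.1358] rect [ 611.8 -132.7] [61.7 26.1] 22.0
grip 184 z 0.0894 mean [ 0.5739 -0.0592] rect [573.5 -59. ] [13.5 14.3] 20.1
endg 620 z 0.0854 mean [ 0.5631 -0.0314] rect [560.8 -31.7] [95.7  6.5] 24.1
sideA 132 z 0.0853 mean [ 0.6425 -0.1232] rect [ 642.4 -123. ] [ 3.  33.2] 22.9
sideB 216 z 0.0853 mean [ 0.5758 -0.1527] rect [ 575.3 -153.1] [ 6.4 32.7] 24.3
tape 0
rimtop 7081 z 0.0557 mean [ 0.5918 -0.0924] rect [588.4 -94.9] [ 96.7 144.2] 24.0
pin 305.1635596981802 175.18197958277852 [ 0.60817297 -0.08677501  0.058     ] [ 0.60866585 -0.08666991  0.06026572]
0.06283980145143442
pin 306.47332134292566 208.88669064748203 [ 0.57217086 -0.10285071  0.058     ] [ 0.57272679 -0.10268751  0.05967563]
0.06309733281001006
```

View pics/pins.png

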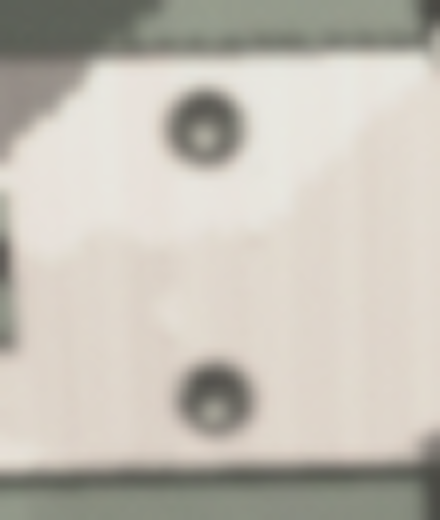

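Emit:
carry_out(plan=[[[0.001,-0.01,-0.025,0,0,0.005,1],[0.002,-0.02,-0.05,0,0,0.01,1],[0.004,-0.038,-0.08,0,0,0.02,1],[0.004,-0.038,-0.1,0,0,0.02,1],[0.004,-0.038,-0.1,0,0,0.02,1]]])

```text
time_s: 1.45
eef_pos: [0.6054, -0.1371, 0.1255]
eef_rot: [-0.003, 0.978, 0.21, -0.004]
wrist_force: [-1.0, 0.7, -1.2]
opening: 0.999
grasp_force: 0.0
```

```bash
cat >> h.py <<'E'
def st():
    o=get_obs();w,x,y,z=o['eef_rot']
    print(round(o['time_s'],2),o['eef_pos'].round(4),'yaw',round(np.degrees(2*np.arctan2(y,x))-90,2),'F',o['wrist_force'].round(1),'open',round(o['opening'],3),'grip',round(o['grasp_force'],1),'dq',abs(o['dq']).max().round(3),'tilt',np.degrees(2*np.hypot(w,z)).round(2))
    return o
C=np.array([.5898,-.0951]);psi=np.radians(-66);RB=np.array([[np.cos(psi),-np.sin(psi)],[np.sin(psi),np.cos(psi)]])
def bx(p): return (RB.T@(np.array(p)[:2]-C)*1000).round(2)
def wb(x,y): return (C+RB@np.array([x,y])/1000).round(4)
E
python3 - <<'E'
from h import *
o=st();print(bx(o['eef_pos']),wb(47,0))
E
```

```text
1.45 [ 0.6054 -0.1371  0.1255] yaw -65.76 F [-1.   0.7 -1.2] open 0.999 grip 0.0 dq 0.067 tilt 0.56
[44.71 -2.82] [ 0.6089 -0.138 ]
```

Emit:
carry_out(plan=[[[0,0,0,0,0,0,1],[0,0,0,0,0,0,1],[0,0,0,0,0,0,1],[0,0,0,0,0,0,1],[0,0,0,0,0,0,1]]])

```text
time_s: 1.87
eef_pos: [0.6099, -0.1379, 0.1329]
eef_rot: [0.001, 0.978, 0.21, 0.001]
wrist_force: [0.2, 0.4, -0.0]
opening: 1.001
grasp_force: 0.0
```

```bash
python3 - <<'E'
from h import *
o=st();print(bx(o['eef_pos']),wb(47,0))
E
```

```text
1.87 [ 0.6099 -0.1379  0.1329] yaw -65.78 F [ 0.2  0.4 -0. ] open 1.001 grip 0.0 dq 0.006 tilt 0.15
[47.28  0.93] [ 0.6089 -0.138 ]
```

Emit:
carry_out(plan=[[[-0.001,0,-0.02,0,0,-0.003,1],[-0.001,0,-0.04,0,0,-0.003,1],[-0.001,0,-0.058,0,0,-0.003,1],[-0.001,0,-0.07,0,0,-0.003,1],[-0.001,0,-0.07,0,0,-0.003,1]]])

```text
time_s: 2.28
eef_pos: [0.6063, -0.1371, 0.0587]
eef_rot: [-0.001, 0.978, 0.208, -0.002]
wrist_force: [-0.4, 0.3, -0.2]
opening: 1.001
grasp_force: 0.0
```

Emit:
carry_out(plan=[[[0,0,0,0,0,0,1],[0,0,0,0,0,0,0.6],[0,0,0,0,0,0,0.4],[0,0,0,0,0,0,0.2],[0,0,0,0,0,0,0.1]]])

```text
time_s: 2.7
eef_pos: [0.6086, -0.1382, 0.0623]
eef_rot: [0.0, 0.978, 0.208, 0.001]
wrist_force: [-0.2, -0.4, -0.1]
opening: 0.449
grasp_force: 0.0
```

```bash
python3 - <<'E'
from h import *
o=st();print(bx(o['eef_pos']))
E
```

```text
2.7 [ 0.6086 -0.1382  0.0623] yaw -66.0 F [-0.2 -0.4 -0.1] open 0.449 grip 0.0 dq 0.005 tilt 0.09
[47.05 -0.33]
```

Well aligned. I'll close now.

Emit:
carry_out(plan=[[[0,0,0,0,0,0,0],[0,0,0,0,0,0,0],[0,0,0,0,0,0,0],[0,0,0,0,0,0,0],[0,0,0,0,0,0,0]]])

```text
time_s: 3.12
eef_pos: [0.6085, -0.1383, 0.0619]
eef_rot: [0.0, 0.978, 0.208, 0.0]
wrist_force: [0.3, 0.1, 4.2]
opening: 0.175
grasp_force: 60.8
```

Emit:
carry_out(plan=[[[0,0,0,0,0,0,0],[0,0,0,0,0,0,0],[0,0,0,0,0,0,0],[0,0,0,0,0,0,0],[0,0,0,0,0,0,0]]])

```text
time_s: 3.53
eef_pos: [0.6085, -0.1382, 0.0619]
eef_rot: [0.0, 0.978, 0.208, 0.0]
wrist_force: [-0.1, 0.1, 4.7]
opening: 0.172
grasp_force: 60.9
```

```bash
python3 - <<'E'
from h import *
o=st();print(bx(o['eef_pos']))
E
```

```text
3.53 [ 0.6085 -0.1382  0.0619] yaw -66.0 F [-0.1  0.1  4.7] open 0.172 grip 60.9 dq 0.002 tilt 0.06
[46.99 -0.48]
```

Emit:
carry_out(plan=[[[0,0,0.01,0,0,0,0],[0,0,0.022,0,0,0,0],[0,0,0.036,0,0,0,0],[0,0,0.053,0,0,0,0],[0,0,0.07,0,0,0,0]]])

```text
time_s: 3.95
eef_pos: [0.6077, -0.1378, 0.1328]
eef_rot: [-0.0, 0.978, 0.208, -0.0]
wrist_force: [-0.5, 0.2, -1.8]
opening: 0.17
grasp_force: 60.2
```

Emit:
carry_out(plan=[[[0,0,0.01,0,0,0,0],[0,0,0.01,0,0,0,0],[0,0,0.01,0,0,0,0],[0,0,0.01,0,0,0,0],[0,0,0.01,0,0,0,0]]])

```text
time_s: 4.37
eef_pos: [0.6071, -0.1376, 0.1399]
eef_rot: [-0.001, 0.978, 0.208, -0.001]
wrist_force: [1.3, -0.3, -1.2]
opening: 0.171
grasp_force: 60.2
```

```bash
python3 - <<'E'
from h import *
o=st();print(bx(o['eef_pos']))
a=camera('scene')['pixels'];b=camera('wrist')['pixels']
im=np.zeros((560,760,3),np.uint8)
im[:280,:700]=cv2.resize(a[130:290,180:580],(700,280));im[280:,:448]=cv2.resize(b,(448,280))
save('l1.png',im)
P=cloud(camera('scene'))
for n,(u0,v0,u1,v1) in {'jar':(415,186,448,222),'tape':(436,168,462,192)}.items():
    p=P[v0:v1,u0:u1].reshape(-1,3);q=p[(p[:,2]>.02)&(p[:,2]<.1)]; print(n,q.min(0).round(3),q.max(0).round(3))
E
```

```text
4.37 [ 0.6071 -0.1376  0.1399] yaw -66.0 F [ 1.3 -0.3 -1.2] open 0.171 grip 60.2 dq 0.003 tilt 0.14
[45.86 -1.45]
jar [0.489 0.314 0.02 ] [0.633 0.431 0.089]
tape [0.444 0.358 0.02 ] [0.582 0.473 0.087]
```

View pics/l1.png

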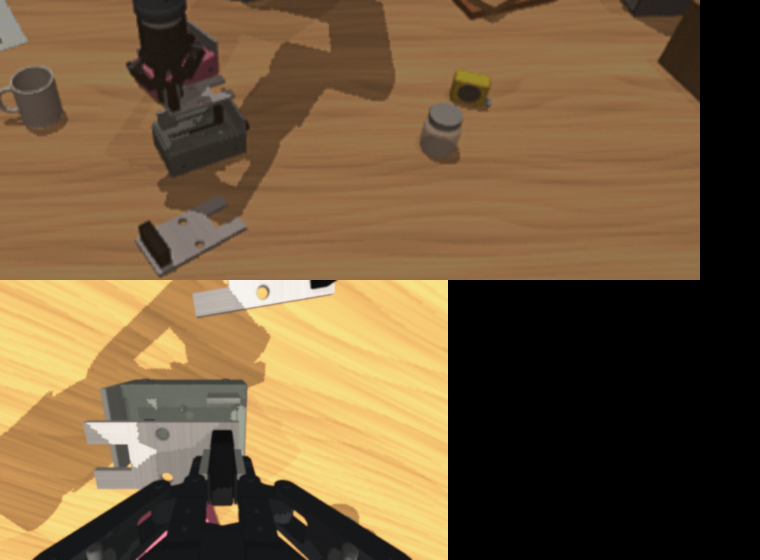

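The cover is lifted cleanly and is level in the hand, and the bystanders haven't moved. I'll carry it to the free bench area around y=0.15, turning it +90°.

Emit:
carry_out(plan=[[[0.001,0.019,0,0,0,0.105,0],[0.002,0.038,0,0,0,0.21,0],[0.003,0.057,0,0,0,0.315,0],[0.004,0.076,0,0,0,0.42,0],[0.004,0.096,0,0,0,0.524,0]]])

```text
time_s: 4.93
eef_pos: [0.6119, -0.0413, 0.1407]
eef_rot: [-0.0, 0.89, 0.456, -0.0]
wrist_force: [0.7, 0.9, -0.9]
opening: 0.172
grasp_force: 60.1
```

Emit:
carry_out(plan=[[[0.001,0.019,0,0,0,0.105,0],[0.002,0.038,0,0,0,0.21,0],[0.003,0.057,0,0,0,0.315,0],[0.004,0.076,0,0,0,0.42,0],[0.004,0.096,0,0,0,0.524,0]]])

```text
time_s: 5.35
eef_pos: [0.6159, 0.0548, 0.1408]
eef_rot: [-0.0, 0.741, 0.671, -0.0]
wrist_force: [0.9, 0.4, -1.5]
opening: 0.174
grasp_force: 60.1
```

Emit:
carry_out(plan=[[[0.001,0.019,0,0,0,0.105,0],[0.002,0.038,0,0,0,0.21,0],[0.003,0.057,0,0,0,0.315,0],[0.004,0.076,0,0,0,0.42,0],[0.004,0.096,0,0,0,0.523,0]]])

```text
time_s: 5.77
eef_pos: [0.6199, 0.1508, 0.1407]
eef_rot: [-0.0, 0.543, 0.84, -0.0]
wrist_force: [0.5, -0.7, -0.3]
opening: 0.174
grasp_force: 60.1
```

Emit:
carry_out(plan=[[[0,0,-0.02,0,0,0,0],[0,0,-0.045,0,0,0,0],[0,0,-0.075,0,0,0,0],[0,0,-0.1,0,0,0,0],[0,0,-0.115,0,0,0,0]]])

```text
time_s: 6.18
eef_pos: [0.6176, 0.15, 0.0225]
eef_rot: [-0.002, 0.545, 0.839, -0.001]
wrist_force: [-0.4, -0.1, -1.8]
opening: 0.17
grasp_force: 60.0
```

Emit:
carry_out(plan=[[[0,0,0,0,0,0,0],[0,0,0,0,0,0,0],[0,0,0,0,0,0,0],[0,0,0,0,0,0,0],[0,0,0,0,0,0,0]]])

```text
time_s: 6.6
eef_pos: [0.6215, 0.1501, 0.0283]
eef_rot: [0.001, 0.545, 0.839, 0.001]
wrist_force: [0.7, 0.0, -1.9]
opening: 0.17
grasp_force: 60.1
```

```bash
python3 - <<'E'
from h import *
o=st()
E
```

```text
6.6 [0.6215 0.1501 0.0283] yaw 24.01 F [ 0.7  0.  -1.9] open 0.17 grip 60.1 dq 0.007 tilt 0.19
```

Emit:
carry_out(plan=[[[0,0,-0.004,0,0,0,0],[0,0,-0.007,0,0,0,0],[0,0,-0.01,0,0,0,0],[0,0,-0.012,0,0,0,0],[0,0,-0.013,0,0,0,0]]])

```text
time_s: 7.02
eef_pos: [0.6196, 0.15, 0.0126]
eef_rot: [-0.0, 0.545, 0.839, -0.0]
wrist_force: [-1.3, -0.3, -1.8]
opening: 0.171
grasp_force: 60.2
```

Emit:
carry_out(plan=[[[0,0,-0.0005,0,0,0,0],[0,0,-0.001,0,0,0,0],[0,0,-0.0015,0,0,0,0],[0,0,-0.0015,0,0,0,0],[0,0,-0.0015,0,0,0,0]]])

```text
time_s: 7.43
eef_pos: [0.6201, 0.15, 0.0119]
eef_rot: [0.0, 0.545, 0.839, 0.0]
wrist_force: [0.3, -0.0, -0.4]
opening: 0.171
grasp_force: 60.2
```

Emit:
carry_out(plan=[[[0,0,-0.0005,0,0,0,0],[0,0,-0.0005,0,0,0,0],[0,0,-0.0005,0,0,0,0],[0,0,-0.0005,0,0,0,0],[0,0,-0.0005,0,0,0,0]]])

```text
time_s: 7.85
eef_pos: [0.6202, 0.15, 0.0119]
eef_rot: [0.0, 0.545, 0.839, 0.0]
wrist_force: [-2.6, -0.8, 6.3]
opening: 0.176
grasp_force: 61.0
```

```bash
python3 - <<'E'
from h import *
o=st()
E
```

```text
7.85 [0.6202 0.15   0.0119] yaw 24.01 F [-2.6 -0.8  6.3] open 0.176 grip 61.0 dq 0.002 tilt 0.01
```

Emit:
carry_out(plan=[[[0,0,0.0005,0,0,0,0.2],[0,0,0.0005,0,0,0,0.4],[0,0,0.0005,0,0,0,0.6],[0,0,0.0005,0,0,0,0.6],[0,0,0.0005,0,0,0,0.6]]])

```text
time_s: 8.27
eef_pos: [0.62, 0.15, 0.0116]
eef_rot: [-0.0, 0.545, 0.839, -0.0]
wrist_force: [-0.5, 0.4, 0.3]
opening: 0.599
grasp_force: 0.0
```

Emit:
carry_out(plan=[[[0,0,0.01,0,0,0,0.6],[0,0,0.03,0,0,0,0.6],[0,0,0.06,0,0,0,0.6],[0,0,0.095,0,0,0,0.6],[0,0,0.13,0,0,0,0.6]]])

```text
time_s: 8.68
eef_pos: [0.6194, 0.15, 0.1433]
eef_rot: [-0.0, 0.545, 0.839, -0.0]
wrist_force: [0.4, 0.4, 0.2]
opening: 0.599
grasp_force: 0.0
```

```bash
python3 - <<'E'
from h import *
import pickle
o=st();c=camera('wrist');pickle.dump(c,open('c2.pkl','wb'));save('w2.png',c['pixels'])
print('grip start',wb(-40,0),'end',wb(40,0))
E
```

```text
8.68 [0.6194 0.15   0.1433] yaw 24.01 F [0.4 0.4 0.2] open 0.599 grip 0.0 dq 0.739 tilt 0.06
grip start [ 0.5735 -0.0586] end [ 0.6061 -0.1316]
```

View pics/w2.png

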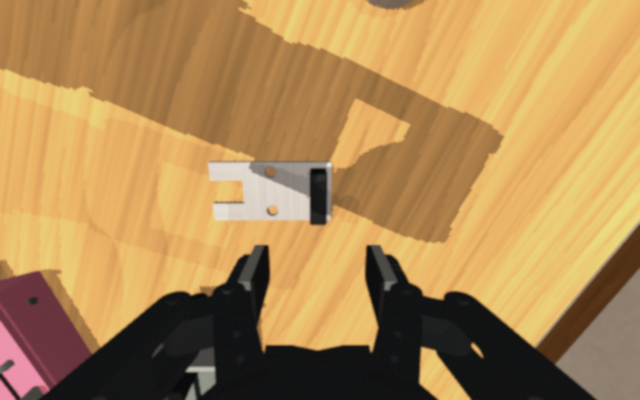

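The cover lies flat on the bench, with its notch end at (215,190) and handle at (318,197), and it hasn't slipped. The selector is next, and the tool yaw already closes across the box's y.

Emit:
carry_out(plan=[[[-0.005,-0.025,0,0,0,0,0.45],[-0.012,-0.055,0,0,0,0,0.45],[-0.02,-0.09,0,0,0,0,0.45],[-0.028,-0.125,0,0,0,0,0.45],[-0.036,-0.16,0,0,0,0,0.45]]])

```text
time_s: 9.15
eef_pos: [0.5837, -0.0112, 0.1426]
eef_rot: [0.001, 0.544, 0.839, 0.0]
wrist_force: [0.2, 0.3, -0.2]
opening: 0.449
grasp_force: 0.0
```

Emit:
carry_out(plan=[[[-0.005,-0.025,0,0,0,0,0.45],[-0.0105,-0.049,0,0,0,0,0.45],[-0.0105,-0.049,-0.01,0,0,0,0.45],[-0.0105,-0.049,-0.02,0,0,0,0.45],[-0.0105,-0.049,-0.02,0,0,0,0.45]]])

```text
time_s: 9.57
eef_pos: [0.572, -0.0582, 0.1195]
eef_rot: [-0.002, 0.545, 0.839, -0.0]
wrist_force: [-0.7, 0.2, -0.9]
opening: 0.454
grasp_force: 0.0
```

Emit:
carry_out(plan=[[[0,0,0,0,0,0,0.45],[0,0,0,0,0,0,0.45],[0,0,0,0,0,0,0.45],[0,0,0,0,0,0,0.45],[0,0,0,0,0,0,0.45]]])

```text
time_s: 9.98
eef_pos: [0.5738, -0.0585, 0.1221]
eef_rot: [0.0, 0.544, 0.839, 0.0]
wrist_force: [0.4, 0.8, 0.8]
opening: 0.449
grasp_force: 0.0
```

```bash
python3 - <<'E'
from h import *
o=st();print(bx(o['eef_pos']))
E
```

```text
9.98 [ 0.5738 -0.0585  0.1221] yaw 24.06 F [0.4 0.8 0.8] open 0.449 grip 0.0 dq 0.005 tilt 0.04
[-39.91   0.31]
```

Next I'll descend 55 mm to TCP z≈0.067 and close.

Emit:
carry_out(plan=[[[0,0,-0.015,0,0,0,0.45],[0,0,-0.03,0,0,0,0.45],[0,0,-0.045,0,0,0,0.45],[0,0,-0.055,0,0,0,0.45],[0,0,-0.055,0,0,0,0.45]]])

```text
time_s: 10.4
eef_pos: [0.5719, -0.0583, 0.0645]
eef_rot: [-0.002, 0.545, 0.839, -0.001]
wrist_force: [0.3, 0.3, 0.5]
opening: 0.452
grasp_force: 0.0
```

Emit:
carry_out(plan=[[[0,0,0,0,0,0,0.45],[0,0,0,0,0,0,0.3],[0,0,0,0,0,0,0.15],[0,0,0,0,0,0,0],[0,0,0,0,0,0,0]]])

```text
time_s: 10.82
eef_pos: [0.5727, -0.0599, 0.0682]
eef_rot: [-0.0, 0.544, 0.839, -0.001]
wrist_force: [-8.8, -2.7, 8.5]
opening: 0.149
grasp_force: 59.2
```

Emit:
carry_out(plan=[[[0,0,0,0,0,0,0],[0,0,0,0,0,0,0],[0,0,0,0,0,0,0],[0,0,0,0,0,0,0],[0,0,0,0,0,0,0]]])

```text
time_s: 11.23
eef_pos: [0.5727, -0.06, 0.0682]
eef_rot: [-0.0, 0.544, 0.839, -0.001]
wrist_force: [-8.0, -2.9, 7.7]
opening: 0.149
grasp_force: 59.2
```

```bash
python3 - <<'E'
from h import *
o=st();print(bx(o['eef_pos']),(RB@np.array([81,0])).round(1))
E
```

```text
11.23 [ 0.5727 -0.06    0.0682] yaw 24.02 F [-8.  -2.9  7.7] open 0.149 grip 59.2 dq 0.001 tilt 0.14
[-39.06  -1.33] [ 32.9 -74. ]
```

Emit:
carry_out(plan=[[[0.003,-0.01,0,0,0,0,0],[0.008,-0.022,0,0,0,0,0],[0.014,-0.036,0,0,0,0,0],[0.02,-0.05,0,0,0,0,0],[0.026,-0.062,0,0,0,0,0]]])

```text
time_s: 11.65
eef_pos: [0.6002, -0.1222, 0.0682]
eef_rot: [0.0, 0.545, 0.839, -0.0]
wrist_force: [-4.8, 0.6, 8.8]
opening: 0.148
grasp_force: 59.4
```

Emit:
carry_out(plan=[[[0.002,-0.004,0,0,0,0,0],[0.004,-0.009,0,0,0,0,0],[0.006,-0.013,0,0,0,0,0],[0.006,-0.013,0,0,0,0,0],[0.006,-0.013,0,0,0,0,0]]])

```text
time_s: 12.07
eef_pos: [0.6051, -0.1333, 0.0682]
eef_rot: [-0.001, 0.545, 0.839, 0.0]
wrist_force: [-7.5, 6.1, 11.3]
opening: 0.15
grasp_force: 60.5
```

```bash
python3 - <<'E'
from h import *
o=st();print(bx(o['eef_pos']),(RB.T@o['wrist_force'][:2]).round(1))
E
```

```text
12.07 [ 0.6051 -0.1333  0.0682] yaw 24.0 F [-7.5  6.1 11.3] open 0.15 grip 60.5 dq 0.008 tilt 0.14
[41.11 -1.53] [-8.7 -4.4]
```

Emit:
carry_out(plan=[[[0.0003,-0.0007,0,0,0,0,0],[0.0006,-0.0015,0,0,0,0,0],[0.0006,-0.0015,0,0,0,0,0],[0.0006,-0.0015,0,0,0,0,0],[0.0006,-0.0015,0,0,0,0,0]]])

```text
time_s: 12.48
eef_pos: [0.6052, -0.1334, 0.0681]
eef_rot: [-0.002, 0.544, 0.839, 0.001]
wrist_force: [-10.2, 9.5, 14.3]
opening: 0.146
grasp_force: 60.9
```

```bash
python3 - <<'E'
from h import *
o=st();print(bx(o['eef_pos']),(RB.T@o['wrist_force'][:2]).round(1))
E
```

```text
12.48 [ 0.6052 -0.1334  0.0681] yaw 24.03 F [-10.2   9.5  14.3] open 0.146 grip 60.9 dq 0.001 tilt 0.26
[41.21 -1.53] [-12.8  -5.4]
```

It is home: the push force rose from 8.7 to 12.8 N with no further motion. Travel was 80.2 mm. I'll open a little between the guards and lift.

Emit:
carry_out(plan=[[[-0.0005,0.001,0,0,0,0,0.15],[-0.0005,0.001,0,0,0,0,0.2],[-0.0005,0.001,0,0,0,0,0.28],[-0.0005,0.001,0,0,0,0,0.28],[-0.0005,0.001,0,0,0,0,0.28]]])

```text
time_s: 12.9
eef_pos: [0.606, -0.135, 0.0669]
eef_rot: [0.0, 0.545, 0.839, 0.0]
wrist_force: [0.2, 0.0, 0.0]
opening: 0.28
grasp_force: 0.0
```

Emit:
carry_out(plan=[[[0,0,0.01,0,0,0,0.28],[0,0,0.025,0,0,0,0.28],[0,0,0.045,0,0,0,0.28],[0,0,0.07,0,0,0,0.28],[0,0,0.1,0,0,0,0.28]]])

```text
time_s: 13.32
eef_pos: [0.6047, -0.1343, 0.167]
eef_rot: [-0.001, 0.545, 0.839, -0.0]
wrist_force: [1.0, -0.5, 0.5]
opening: 0.283
grasp_force: 0.0
```

Emit:
carry_out(plan=[[[-0.002,0.01,0.02,0,0,0,0.5],[-0.004,0.02,0.04,0,0,0,0.8],[-0.006,0.03,0.06,0,0,0,1],[-0.006,0.03,0.06,0,0,0,1],[-0.006,0.03,0.06,0,0,0,1]]])

```text
time_s: 13.73
eef_pos: [0.6005, -0.1046, 0.2288]
eef_rot: [0.002, 0.544, 0.839, 0.0]
wrist_force: [-0.1, 0.1, -0.4]
opening: 0.965
grasp_force: 0.0
```

```bash
python3 - <<'E'
from h import *
import pickle
o=st();c=camera('wrist');pickle.dump(c,open('c3.pkl','wb'));P=cloud(c);save('w3.png',c['pixels'])
q=P[(P[...,2]>.086)&(P[...,2]<.096)]
for p in q[:0]: pass
m=((P[...,2]>.0865)&(P[...,2]<.096)).astype(np.uint8);n,l,s,ce=cv2.connectedComponentsWithStats(m)
for i in range(1,n):
    if s[i,4]>30:
        r=P[l==i];print(s[i],cv2.minAreaRect((r[:,:2]*1000).astype(np.float32)),bx(r.mean(0)))
E
```

```text
13.73 [ 0.6005 -0.1046  0.2288] yaw 24.05 F [-0.1  0.1 -0.4] open 0.965 grip 0.0 dq 0.038 tilt 0.22
[ 61  89  21  19 269] ((361.0221862792969, -116.50513458251953), (14.835946083068848, 13.894089698791504), 39.81471252441406) [ -73.57 -217.02]
[303 208  14  13 171] ((605.1851196289062, -131.1597137451172), (13.584284782409668, 13.28582763671875), 23.640987396240234) [39.07 -0.42]
[135 365  35  30 226] ((518.2432250976562, -417.6124572753906), (65.53362274169922, 19.136493682861328), 69.79108428955078) [ 267.48 -197.21]
```

View pics/w3.png

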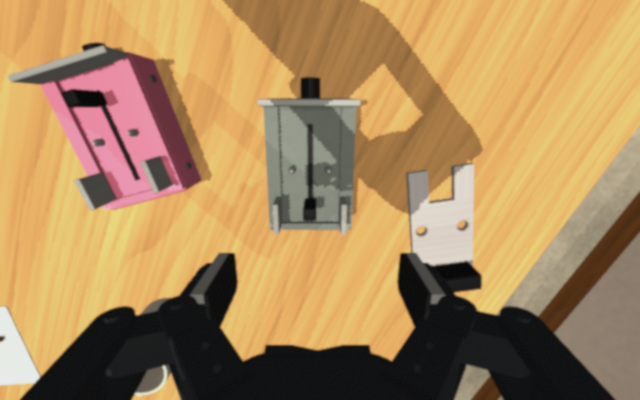

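The view shows the grip at (309,208), at the far end between the side guards. The pins are at (292,170) and (329,170). I'll combine this view with the first one, where the camera was turned 90°, so its calibration bias cancels.

```bash
python3 - <<'E'
from h import *
import pickle
c=pickle.load(open('c3.pkl','rb'));c1=pickle.load(open('c1.pkl','rb'));T=[]
def pins(c,uv,zlo):
    P=cloud(c);r=[]
    for u,v in uv:
        m=np.zeros((400,640),bool);m[v-8:v+9,u-8:u+9]=1
        k=m&(P[...,2]>zlo)&(P[...,2]<.066);q=P[k];vv,uu=np.nonzero(k)
        t=P[m&(P[...,2]>.0605)&(P[...,2]<.066)]
        print(k.sum(),'mean',q.mean(0).round(4),'tip',len(t),t.mean(0).round(4) if len(t) else '')
        r.append(t.mean(0) if len(t) else q.mean(0))
    r=np.array(r);d=r[0]-r[1];print('mid',r.mean(0).round(4),'len',np.linalg.norm(d[:2]).round(4),'ang',np.degrees(np.arctan2(d[1],d[0])).round(2));return r.mean(0)
m2=pins(c,((329,170),(292,170)),.056)
m1=pins(c1,((305,175),(307,210)),.0585)
def Rz(a):
    a=np.radians(a);return np.array([[np.cos(a),-np.sin(a)],[np.sin(a),np.cos(a)]])
A=np.block([[np.eye(2),Rz(-67)],[np.eye(2),Rz(24)]]);x=np.linalg.solve(A,np.r_[m1[:2],m2[:2]]);print('C',x[:2].round(4),'bias',x[2:].round(4),bx(x[:2]))
for cc,n in((c1,1),(c,2)): print(cc['cam_to_world'][:3,3].round(4))
# handle of laid cover
P=cloud(c);m=(P[...,2]>.03)&(P[...,2]<.037)&(P[...,1]>.1)&(P[...,1]<.2);q=P[m];print('handle',len(q),q.mean(0),cv2.minAreaRect((q[:,:2]*1000).astype(np.float32)))
c2=pickle.load(open('c2.pkl','rb'));P=cloud(c2);m=(P[...,2]>.03)&(P[...,2]<.037)&(P[...,1]>.1)&(P[...,1]<.2);q=P[m];print('handle',len(q),q.mean(0),cv2.minAreaRect((q[:,:2]*1000).astype(np.float32)))
E
```

```text
39 mean [ 0.6074 -0.0866  0.0594] tip 12 [ 0.608  -0.087   0.0614]
39 mean [ 0.5713 -0.1028  0.0594] tip 10 [ 0.5711 -0.1027  0.0617]
mid [ 0.5895 -0.0949  0.0616] len 0.0401 ang 23.03
23 mean [ 0.6075 -0.0874  0.0605] tip 10 [ 0.6074 -0.0876  0.0616]
20 mean [ 0.5717 -0.1037  0.0606] tip 9 [ 0.5711 -0.1039  0.0617]
mid [ 0.5893 -0.0958  0.0617] len 0.0398 ang 24.17
C [ 0.589  -0.0952] bias [0.0006 0.0001] [-0.25 -0.8 ]
[ 0.6767 -0.0722  0.3731]
[ 0.569  -0.0336  0.371 ]
handle 0 [nan nan nan] ((0.0, 0.0), (0.0, 0.0), 0.0)
handle 926 [0.62115583 0.15079842 0.03364233] ((621.88720703125, 149.65757751464844), (15.632633209228516, 50.05445098876953), 23.604509353637695)<stdin>:20: RuntimeWarning: Mean of empty slice.
  ret = um.true_divide(
```

Emit:
carry_out(plan=[[[0.001,0.017,0,0,0,-0.105,1],[0.002,0.034,0,0,0,-0.21,1],[0.003,0.051,0,0,0,-0.315,1],[0.005,0.068,0,0,0,-0.42,1],[0.007,0.085,0,0,0,-0.524,1]]])

```text
time_s: 14.2
eef_pos: [0.6058, -0.0193, 0.2248]
eef_rot: [-0.001, 0.745, 0.667, -0.001]
wrist_force: [-0.3, -0.6, -0.6]
opening: 0.998
grasp_force: 0.0
```

Emit:
carry_out(plan=[[[0.001,0.017,0,0,0,-0.105,1],[0.002,0.034,0,0,0,-0.21,1],[0.003,0.051,0,0,0,-0.315,1],[0.005,0.068,0,0,0,-0.42,1],[0.007,0.085,0,0,0,-0.524,1]]])

```text
time_s: 14.62
eef_pos: [0.6129, 0.0657, 0.2247]
eef_rot: [-0.001, 0.893, 0.451, -0.001]
wrist_force: [0.3, 1.0, -0.3]
opening: 1.003
grasp_force: 0.0
```

Emit:
carry_out(plan=[[[0.001,0.017,-0.025,0,0,-0.105,1],[0.002,0.034,-0.05,0,0,-0.21,1],[0.003,0.051,-0.08,0,0,-0.315,1],[0.005,0.068,-0.11,0,0,-0.42,1],[0.006,0.0845,-0.128,0,0,-0.523,1]]])

```text
time_s: 15.03
eef_pos: [0.6168, 0.15, 0.0933]
eef_rot: [-0.0, 0.979, 0.205, -0.003]
wrist_force: [-0.5, 0.7, -1.0]
opening: 1.002
grasp_force: 0.0
```

Emit:
carry_out(plan=[[[0,0,0,0,0,0,1],[0,0,0,0,0,0,1],[0,0,0,0,0,0,1],[0,0,0,0,0,0,1],[0,0,0,0,0,0,1]]])

```text
time_s: 15.45
eef_pos: [0.6208, 0.149, 0.1004]
eef_rot: [0.0, 0.978, 0.208, 0.001]
wrist_force: [1.0, -0.7, -0.1]
opening: 1.005
grasp_force: 0.0
```

```bash
python3 - <<'E'
from h import *
import pickle
o=st();c=camera('wrist');pickle.dump(c,open('c4.pkl','wb'));P=cloud(c)
m=(P[...,2]>.031)&(P[...,2]<.037)&(P[...,1]>.1)&(P[...,1]<.2)&(abs(P[...,0]-.62)<.05);q=P[m];print('handle',len(q),q.mean(0),cv2.minAreaRect((q[:,:2]*1000).astype(np.float32)))
E
```

```text
15.45 [0.6208 0.149  0.1004] yaw -66.02 F [ 1.  -0.7 -0.1] open 1.005 grip 0.0 dq 0.007 tilt 0.15
handle 1271 [0.62182684 0.14957968 0.03350675] ((621.4423217773438, 149.5547637939453), (16.21706771850586, 49.64044189453125), 23.858619689941406)
```

Emit:
carry_out(plan=[[[0,0.0005,-0.025,0,0,0,1],[0,0.0005,-0.05,0,0,0,1],[0,0.0005,-0.072,0,0,0,1],[0,0.0005,-0.087,0,0,0,1],[0,0.0005,-0.087,0,0,0,1]]])

```text
time_s: 15.92
eef_pos: [0.6172, 0.1499, 0.0087]
eef_rot: [-0.0, 0.978, 0.208, -0.003]
wrist_force: [-1.0, -0.5, -0.1]
opening: 1.001
grasp_force: 0.0
```

Emit:
carry_out(plan=[[[0,0,0,0,0,0,1],[0,0,0,0,0,0,1],[0,0,0,0,0,0,1],[0,0,0,0,0,0,1],[0,0,0,0,0,0,1]]])

```text
time_s: 16.33
eef_pos: [0.6205, 0.1506, 0.0131]
eef_rot: [0.0, 0.978, 0.208, 0.001]
wrist_force: [-0.2, -0.1, -0.4]
opening: 1.003
grasp_force: 0.0
```

```bash
python3 - <<'E'
from h import *
st()
E
```

```text
16.33 [0.6205 0.1506 0.0131] yaw -66.0 F [-0.2 -0.1 -0.4] open 1.003 grip 0.0 dq 0.006 tilt 0.12
```

Emit:
carry_out(plan=[[[0,0,-0.004,0,0,0,1],[0,0,-0.004,0,0,0,0.8],[0,0,-0.004,0,0,0,0.65],[0,0,-0.004,0,0,0,0.6],[0,0,-0.004,0,0,0,0.55]]])

```text
time_s: 16.75
eef_pos: [0.6201, 0.1505, 0.0083]
eef_rot: [0.0, 0.978, 0.208, 0.0]
wrist_force: [0.0, 0.2, -0.9]
opening: 0.574
grasp_force: 62.0
```

Emit:
carry_out(plan=[[[0,0,0,0,0,0,0.5],[0,0,0,0,0,0,0.4],[0,0,0,0,0,0,0.2],[0,0,0,0,0,0,0],[0,0,0,0,0,0,0]]])

```text
time_s: 17.17
eef_pos: [0.62, 0.1505, 0.0081]
eef_rot: [0.0, 0.978, 0.208, 0.0]
wrist_force: [0.3, 0.2, 3.6]
opening: 0.574
grasp_force: 62.7
```

Emit:
carry_out(plan=[[[0,0,0,0,0,0,0],[0,0,0,0,0,0,0],[0,0,0,0,0,0,0],[0,0,0,0,0,0,0],[0,0,0,0,0,0,0]]])

```text
time_s: 17.58
eef_pos: [0.62, 0.1505, 0.0081]
eef_rot: [0.0, 0.978, 0.208, 0.0]
wrist_force: [0.3, 0.4, 4.7]
opening: 0.57
grasp_force: 62.8
```

```bash
python3 - <<'E'
from h import *
st()
E
```

```text
17.58 [0.62   0.1505 0.0081] yaw -66.01 F [0.3 0.4 4.7] open 0.57 grip 62.8 dq 0.002 tilt 0.04
```

Emit:
carry_out(plan=[[[0,0,0.01,0,0,0,0],[0,0,0.03,0,0,0,0],[0,0,0.06,0,0,0,0],[0,0,0.095,0,0,0,0],[0,0,0.135,0,0,0,0]]])

```text
time_s: 18.0
eef_pos: [0.6171, 0.1504, 0.1416]
eef_rot: [-0.001, 0.978, 0.208, -0.003]
wrist_force: [1.6, -0.3, -1.1]
opening: 0.571
grasp_force: 62.3
```

Emit:
carry_out(plan=[[[-0.003,-0.013,0,0,0,0.105,0],[-0.006,-0.027,0,0,0,0.21,0],[-0.01,-0.04,0,0,0,0.315,0],[-0.013,-0.054,0,0,0,0.42,0],[-0.017,-0.068,0,0,0,0.524,0]]])

```text
time_s: 18.42
eef_pos: [0.6014, 0.0821, 0.1422]
eef_rot: [-0.001, 0.89, 0.457, -0.001]
wrist_force: [-1.0, 0.3, -1.4]
opening: 0.575
grasp_force: 62.2
```

Emit:
carry_out(plan=[[[-0.003,-0.013,0,0,0,0.105,0],[-0.006,-0.027,0,0,0,0.21,0],[-0.01,-0.04,0,0,0,0.315,0],[-0.013,-0.054,0,0,0,0.42,0],[-0.017,-0.068,0,0,0,0.524,0]]])

```text
time_s: 18.83
eef_pos: [0.5844, 0.0141, 0.1421]
eef_rot: [-0.001, 0.741, 0.671, -0.001]
wrist_force: [0.7, -0.7, -1.3]
opening: 0.571
grasp_force: 62.2
```

Emit:
carry_out(plan=[[[-0.003,-0.013,0,0,0,0.105,0],[-0.006,-0.027,0,0,0,0.21,0],[-0.01,-0.04,0,0,0,0.315,0],[-0.013,-0.054,0,0,0,0.42,0],[-0.0165,-0.067,0,0,0,0.523,0]]])

```text
time_s: 19.25
eef_pos: [0.5678, -0.0528, 0.1421]
eef_rot: [-0.001, 0.542, 0.84, -0.0]
wrist_force: [-0.1, 0.7, -0.5]
opening: 0.574
grasp_force: 62.2
```

Emit:
carry_out(plan=[[[0,0,0,0,0,0,0],[0,0,0,0,0,0,0],[0,0,0,0,0,0,0],[0,0,0,0,0,0,0],[0,0,0,0,0,0,0]]])

```text
time_s: 19.67
eef_pos: [0.5691, -0.0517, 0.1427]
eef_rot: [-0.0, 0.545, 0.839, 0.0]
wrist_force: [-0.1, 0.4, -1.6]
opening: 0.572
grasp_force: 62.3
```

```bash
python3 - <<'E'
from h import *
import pickle
o=st();print(bx(o['eef_pos']))
c=camera('wrist');s=camera('side');pickle.dump((c,s),open('c5.pkl','wb'))
im=np.zeros((400,800,3),np.uint8);im[:,:480]=cv2.resize(c['pixels'][:,80:560],(480,400));im[:320,480:]=cv2.resize(s['pixels'][130:260,260:390],(320,320))
save('w5.png',im)
P=cloud(c);z=.1364
# plate plane tilt: points near plate top
L=np.stack([(P[...,0]-C[0]),(P[...,1]-C[1])],-1)@RB*1000
m=(P[...,2]>.125)&(P[...,2]<.15)&(L[...,0]>-30)&(L[...,0]<58)&(abs(L[...,1])<28)
A=np.c_[L[m],np.ones(m.sum())];k=np.linalg.lstsq(A,P[m][:,2]*1000,rcond=None)[0];print('plane',m.sum(),k)
r=cv2.minAreaRect(L[m].astype(np.float32));print(r)
E
```

```text
19.67 [ 0.5691 -0.0517  0.1427] yaw 24.0 F [-0.1  0.4 -1.6] open 0.572 grip 62.3 dq 0.006 tilt 0.03
[-48.1   -1.27]
plane 4386 [-1.26520697e-02  3.35293323e-05  1.40064601e+02]
((-2.134061813354492, -0.0065822601318359375), (55.99032974243164, 39.701595306396484), 89.96809387207031)
```

View pics/w5.png

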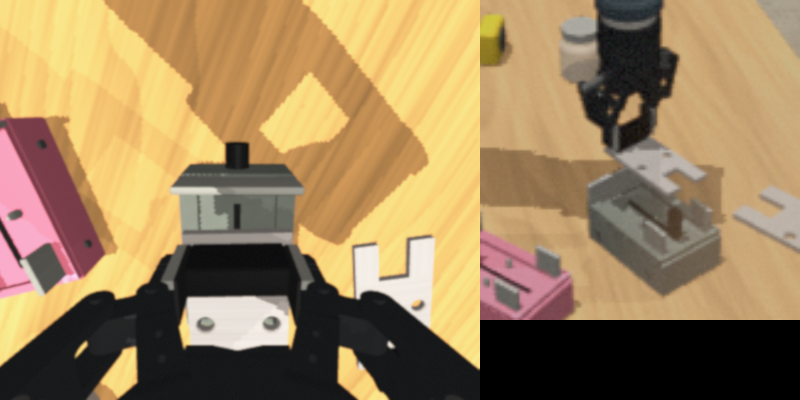

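The wrist view (before the 80 px crop shift) shows the cover level to 0.7°, with its holes at crop (205,324) and (271,323). The side view shows the cover over the box, with the notch pointing towards the moved grip. I'll measure the holes against the pins.

```bash
python3 - <<'E'
from h import *
import pickle
c,s=pickle.load(open('c5.pkl','rb'));g=c['pixels'].astype(int).max(-1)
r=[]
for u,v in((285,324),(351,323)):
    a=g[v-13:v+14,u-13:u+14];m=np.zeros_like(a,np.uint8);m[a<np.percentile(a,75)-22]=1
    n,l,st_,ce=cv2.connectedComponentsWithStats(m);i=1+np.argmin(np.hypot(*(ce[1:]-13).T)+ (st_[1:,4]<20)*99)
    x0,y0,w,h=st_[i,:4];uu,vv=u-13+x0+(w-1)/2,v-13+y0+(h-1)/2
    p=onz(c,uu,vv,.1400);r.append(p);print(uu,vv,w,h,bx(p))
r=np.array(r);print('mid',bx(r.mean(0)),'len',np.linalg.norm(r[0]-r[1]),'ang',np.degrees(np.arctan2(*(r[1]-r[0])[[1,0]])))
save('x.png',c['pixels'],(250,300,390,350),5)
E
```

```text
285.5 324.5 20 18 [ -1.45 -19.65]
351.5 323.5 20 16 [-2.14 20.22]
mid [-1.8   0.28] len 0.03987336295091885 ang 24.990496072301582
```

View pics/x.png

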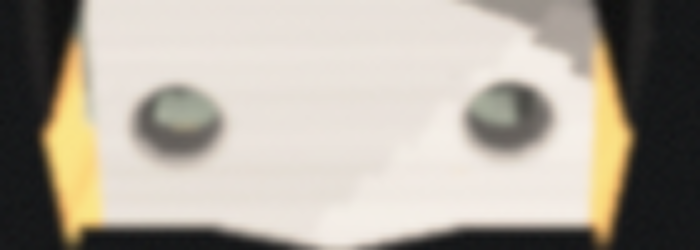

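Emit:
carry_out(plan=[[[0.0004,-0.0013,-0.015,0,0,0,0],[0.0004,-0.0013,-0.03,0,0,0,0],[0.0004,-0.0013,-0.045,0,0,0,0],[0.0004,-0.0013,-0.058,0,0,0,0],[0.0004,-0.0013,-0.067,0,0,0,0]]])

```text
time_s: 20.18
eef_pos: [0.5688, -0.0533, 0.0743]
eef_rot: [-0.001, 0.545, 0.839, -0.0]
wrist_force: [-0.3, -0.6, -2.4]
opening: 0.571
grasp_force: 62.4
```

Emit:
carry_out(plan=[[[0,0,0,0,0,0,0],[0,0,0,0,0,0,0],[0,0,0,0,0,0,0],[0,0,0,0,0,0,0],[0,0,0,0,0,0,0]]])

```text
time_s: 20.6
eef_pos: [0.5702, -0.054, 0.0768]
eef_rot: [0.001, 0.545, 0.839, 0.0]
wrist_force: [-0.1, 0.1, -1.4]
opening: 0.571
grasp_force: 62.4
```

```bash
python3 - <<'E'
from h import *
o=st();print(bx(o['eef_pos']))
E
```

```text
20.6 [ 0.5702 -0.054   0.0768] yaw 24.0 F [-0.1  0.1 -1.4] open 0.571 grip 62.4 dq 0.004 tilt 0.1
[-45.53  -1.18]
```

Emit:
carry_out(plan=[[[-0.0005,0.0012,0,0,0,0,0],[-0.0005,0.0012,-0.003,0,0,0,0],[-0.0005,0.0012,-0.005,0,0,0,0],[-0.0005,0.0012,-0.005,0,0,0,0],[-0.0005,0.0012,-0.005,0,0,0,0]]])

```text
time_s: 21.02
eef_pos: [0.5688, -0.0525, 0.0705]
eef_rot: [-0.0, 0.545, 0.839, -0.0]
wrist_force: [-0.2, 0.3, -2.0]
opening: 0.573
grasp_force: 62.4
```

```bash
python3 - <<'E'
from h import *
o=st();print(bx(o['eef_pos']))
E
```

```text
21.02 [ 0.5688 -0.0525  0.0705] yaw 24.0 F [-0.2  0.3 -2. ] open 0.573 grip 62.4 dq 0.005 tilt 0.04
[-47.44  -1.9 ]
```

Emit:
carry_out(plan=[[[0.0008,-0.0001,0,0,0,0,0],[0.0008,-0.0001,-0.001,0,0,0,0],[0.0008,-0.0001,-0.002,0,0,0,0],[0.0008,-0.0001,-0.003,0,0,0,0],[0.0008,-0.0001,-0.003,0,0,0,0]]])

```text
time_s: 21.43
eef_pos: [0.5696, -0.0526, 0.0675]
eef_rot: [-0.0, 0.545, 0.839, -0.0]
wrist_force: [0.4, -0.3, -1.0]
opening: 0.571
grasp_force: 62.4
```

```bash
python3 - <<'E'
from h import *
o=st();print(bx(o['eef_pos']),o['torque'].round(2))
E
```

```text
21.43 [ 0.5696 -0.0526  0.0675] yaw 24.0 F [ 0.4 -0.3 -1. ] open 0.571 grip 62.4 dq 0.004 tilt 0.03
[-47.02  -1.16] [ 0.01 -0.   -0.07]
```

Aligned, and already over the pin tips with no contact force. I'll keep lowering slowly.

Emit:
carry_out(plan=[[[0,0,-0.001,0,0,0,0],[0,0,-0.002,0,0,0,0],[0,0,-0.003,0,0,0,0],[0,0,-0.004,0,0,0,0],[0,0,-0.005,0,0,0,0]]])

```text
time_s: 21.85
eef_pos: [0.5697, -0.0528, 0.0627]
eef_rot: [-0.0, 0.545, 0.839, -0.0]
wrist_force: [-1.5, 0.2, -0.7]
opening: 0.571
grasp_force: 62.4
```

```bash
python3 - <<'E'
from h import *
o=st();print(bx(o['eef_pos']),(RB.T@o['wrist_force'][:2]).round(1))
E
```

```text
21.85 [ 0.5697 -0.0528  0.0627] yaw 24.0 F [-1.5  0.2 -0.7] open 0.571 grip 62.4 dq 0.021 tilt 0.01
[-46.84  -1.1 ] [-0.8 -1.3]
```

Sliding freely onto the pins. Next step is 4 mm down to the seat at TCP z≈0.058.

Emit:
carry_out(plan=[[[0,0,-0.001,0,0,0,0],[0,0,-0.002,0,0,0,0],[0,0,-0.003,0,0,0,0],[0,0,-0.004,0,0,0,0],[0,0,-0.004,0,0,0,0]]])

```text
time_s: 22.27
eef_pos: [0.5697, -0.0527, 0.0585]
eef_rot: [-0.0, 0.545, 0.839, -0.0]
wrist_force: [0.6, -0.8, -2.1]
opening: 0.574
grasp_force: 62.4
```

```bash
python3 - <<'E'
from h import *
o=st();print(bx(o['eef_pos']),(RB.T@o['wrist_force'][:2]).round(1),o['torque'].round(2))
E
```

```text
22.27 [ 0.5697 -0.0527  0.0585] yaw 24.0 F [ 0.6 -0.8 -2.1] open 0.574 grip 62.4 dq 0.003 tilt 0.01
[-46.88  -1.12] [1.  0.2] [-0.07  0.12 -0.05]
```

Emit:
carry_out(plan=[[[0,0,-0.0005,0,0,0,0],[0,0,-0.001,0,0,0,0],[0,0,-0.001,0,0,0,0],[0,0,-0.001,0,0,0,0],[0,0,-0.001,0,0,0,0]]])

```text
time_s: 22.68
eef_pos: [0.5698, -0.0527, 0.0581]
eef_rot: [-0.0, 0.545, 0.839, -0.0]
wrist_force: [-3.6, -0.9, 4.3]
opening: 0.572
grasp_force: 62.9
```

```bash
python3 - <<'E'
from h import *
o=st();print(bx(o['eef_pos']),(RB.T@o['wrist_force'][:2]).round(1),o['torque'].round(2))
E
```

```text
22.68 [ 0.5698 -0.0527  0.0581] yaw 24.01 F [-3.6 -0.9  4.3] open 0.572 grip 62.9 dq 0.001 tilt 0.01
[-46.86  -1.07] [-0.6 -3.7] [-0.02  0.64 -0.08]
```

The cover is seated at z=0.0581 as predicted, with contact felt. I'll release it and back straight up.

Emit:
carry_out(plan=[[[0,0,0.0005,0,0,0,0.6],[0,0,0.0005,0,0,0,0.75],[0,0,0.0005,0,0,0,0.9],[0,0,0.0005,0,0,0,0.9],[0,0,0.0005,0,0,0,0.9]]])

```text
time_s: 23.1
eef_pos: [0.57, -0.0527, 0.0583]
eef_rot: [0.0, 0.545, 0.839, 0.0]
wrist_force: [-0.5, -0.4, -1.3]
opening: 0.896
grasp_force: 0.0
```

Emit:
carry_out(plan=[[[0,0,0.01,0,0,0,0.9],[0,0,0.03,0,0,0,0.9],[0,0,0.06,0,0,0,0.9],[0,0,0.1,0,0,0,0.9],[0,0,0.14,0,0,0,0.9]]])

```text
time_s: 23.52
eef_pos: [0.569, -0.0524, 0.1997]
eef_rot: [-0.001, 0.545, 0.839, -0.0]
wrist_force: [1.0, -0.5, 0.1]
opening: 0.896
grasp_force: 0.0
```

Emit:
carry_out(plan=[[[0.01,-0.02,0.02,0,0,0,0.9],[0.02,-0.04,0.03,0,0,0,0.9],[0.02,-0.04,0.03,0,0,0,0.9],[0.02,-0.04,0.03,0,0,0,0.9],[0.02,-0.04,0.03,0,0,0,0.9]]])

```text
time_s: 23.93
eef_pos: [0.5891, -0.0922, 0.2277]
eef_rot: [-0.001, 0.545, 0.839, 0.0]
wrist_force: [-0.4, 0.9, -0.7]
opening: 0.9
grasp_force: 0.0
```

```bash
python3 - <<'E'
from h import *
o=st();c=camera('wrist');s=camera('scene')
im=np.zeros((400,800,3),np.uint8);im[:,:400]=cv2.resize(c['pixels'][60:260,220:420],(400,400));im[:200,400:]=cv2.resize(s['pixels'][130:290,180:500],(400,200));im[200:,400:600]=cv2.resize(camera('side')['pixels'][170:270,280:380],(200,200))
save('end.png',im)
P=cloud(c);L=((P[...,:2]-C)@RB)*1000
for n,a in {'plate':(-30,25,-28,28),'plate+x':(45,57,-28,-16),'plate-x':(-34,-25,-28,28),'rimA':(-50,20,-46,-36),'rimB':(-50,20,36,46)}.items():
    m=(L[...,0]>a[0])&(L[...,0]<a[1])&(L[...,1]>a[2])&(L[...,1]<a[3])&(P[...,2]<.07)&(P[...,2]>.03);print(n,m.sum(),np.percentile(P[m][:,2],[10,50,90]).round(4))
E
```

```text
23.93 [ 0.5891 -0.0922  0.2277] yaw 23.99 F [-0.4  0.9 -0.7] open 0.9 grip 0.0 dq 0.019 tilt 0.09
plate 2405 [0.0549 0.0558 0.0569]
plate+x 103 [0.055  0.0559 0.0569]
plate-x 419 [0.0549 0.0559 0.0569]
rimA 577 [0.0549 0.0558 0.0566]
rimB 570 [0.055  0.0559 0.0568]
```

View pics/end.png

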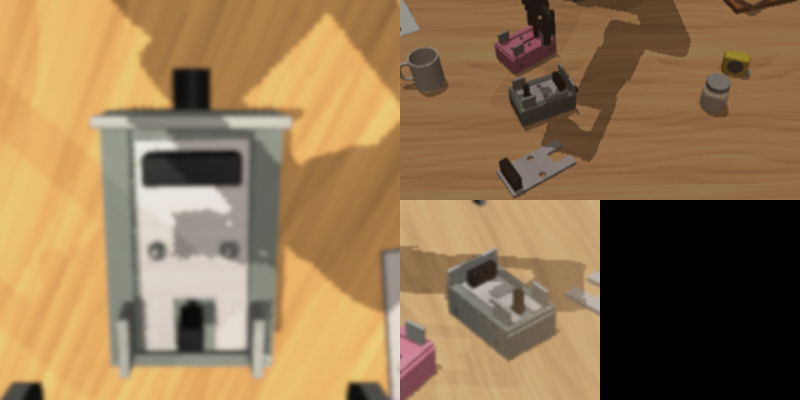

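The cover sits flush: the plate and the rim both measure z=0.056. Both pins are through the holes at (157,250) and (230,250), the grip stands in the notch at (191,325), and the handle is by the end guard. The bystanders have not moved, so I'm handing in.

```bash
python3 -c "
from bench import hand_in
print(hand_in())"
```

```text
the job is handed in; nothing more can be done
None
```

The job is handed in, with no verdict returned: the selector is at its far stop, the cover is back on its pins turned half round and flush in its recess with the grip in its notch, and the jar, mug and tape measure were left untouched (about 24 s of the 67 s used).

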